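# Isolate the decorating wheel and hold its index pin out

## Robot

A 6-joint arm with a two-finger parallel gripper is mounted at the origin on the work surface. World frame = base frame: x ahead of the robot, y to its left, z up, the work surface at z = 0. Lengths are in m, angles in rad, forces in N, time in s.
With the tool pointing down it reaches from about 0.3 to 0.875 m from the base axis. Payload 6.4 kg.
Tool frame: the origin (TCP) lies on the mounting face of the last link; the fingertips stand 166 mm ahead of it and the grasp point (between the pads) lies 147 mm ahead of it; z points along the fingers, y is the line along which they close (so a half turn about z gives the same grasp; the last joint's range is limited). The gripper opens to 88 mm and grips with 3 to 60 N. Pads are 18 mm wide; open, the fingers measure 123 mm over their backs; the gripper's body (75 mm by 187 mm) begins 45 mm behind the grasp point.
Start: joints at [-0.206, 0.181, 1.607, -0, 1.354, -0.206], TCP at [0.575, 0, 0.405] pointing down, gripper open.
Joint ranges: [-2.99, 2.99], [-0.89, 2.07], [0.3, 2.58], [-1.14, 4.28], [0, 2.63], [-3.12, 3.12]. Speed limits (rad/s): [2.57, 2.57, 3.01, 3.14, 3.14, 3.14].

## Interface

Orientations are given as a unit quaternion [w, x, y, z].
In Python, from station import status, imaging, workorder gives the robot as it stands.
- The arm moves only by the tool step_arm, never from a script. Its arguments are lists of equal length, an entry for each row: "translation": the shift along the tool's x, y, z in m, a list of three; "twist": the turn, a rotation vector about the tool's x, y, z in rad, a list of three; "jaw": the closure, from 0 (fully open) to 1 (shut). A call has 1 to 20 rows; each row is the pose to reach, as a shift and turn from the pose commanded when the call began, along the tool's axes at that moment; what a row does not reach only later rows make up. A row lasts 1/8 s, in which the tool goes at most 62.5 mm and 10.7 degrees, less where a joint would pass 70% of its speed; a pose out of reach is approached as far as the arm can. A call with a gripper value outside its range is refused whole. The fingers move at their own pace and stop on an object; the grip force is fixed at half the most. Time passes only in rows, so rows that repeat a pose let the fingers close. It gives the time, the measured TCP pose, the force, the opening and the grip force at its end, in the units of the state.
- status.sense(): the state, without advancing time (a new reading comes with each control period).
- imaging.grab_frame(name): name is "scene" or "side" or "wrist"; returns (picture, depth): 384x512x3 uint8, red, green, blue; 384x512 float32, m along the optical axis (not along the pixel's ray), 0 where there is no reading.
- imaging.camera_model(name): a dict with "fx", "fy", "cx", "cy" (pixels), "R" (3x3) and "t" (3): a world point X has camera coordinates R X + t. Camera axes: x right, y down, z forward; pixel columns grow to the right and rows downward; lengths in m; the calibration is good to about 2 mm. A picture is of the moment at which its call begins: read the wrist's pose just before it. camera_model takes no time and is no camera call; for the wrist camera it gives the pose at the moment of the call.
- workorder.finish_job(): hands the job in; it is judged then, once.
Trained networks look in the newest picture that a camera, given by its name, has taken for a name from the list of things; names that differ only in an ending like _2 or _b are one class to them, and where a whole thing is asked for, a point or a joint stands for the part that bears it (a point fixed in the world has none). Each returns a list of dicts, best first, with "p" (0 to 1); they miss things now and then, are a little off and sometimes report something else, mostly with a low value. They report only what shows in the picture. A call takes as long as a camera call. They do not tell look-alikes from the thing itself.
- imaging.outline_of(camera, query): "region" (384x512 bool, what is visible of it) and "extent" ([left, top, width, height] in pixels, round what is visible of it).
The state is a dict: "time_s": time; "joint_positions": joint angles; "joint_velocities": joint speeds; "tau": joint torques, N m; "eef_pos": TCP position; "tool_rot": TCP orientation; "ft_force": force on the tool from outside, world axes, zero at the start; "ft_torque": the same for the moment, N m; "grip_width": finger opening in m; "grip_force": force on a finger pad.
Only numpy, scipy, OpenCV 4.12 (cv2) and the standard library are available. Lean on these libraries where they do the work, as an engineer would, in place of code of your own. Each camera call takes 0.05 s, during which the arm holds its last target. There are 200 camera calls.

## Task

The potter wants to turn the decorating wheel by hand: first switch off its isolator by flipping the toggle lever over, from leaning towards the robot to leaning fully the other way, and only then pull the wheel's sprung index pin by its knob, straight out from the rim, fully back to its stop. Finish while still holding the pin fully back with the fingers: do not let go, and the lever must stay off. Do not disturb the pots, jar, cup, brush and other loose things, including the vase on the wheel.

Things in the scene. Friction and masses are not known exactly. Their poses are not given: they have to be found in the camera images.
- isolator_lever (a joint): Toggle lever of the isolator (motor power switch), rad. 0 = on: leans 0.55 rad from upright to its box's own -x, the robot side. 1.1 = off: leans as far to +x. It is heavy-headed (180 g steel): past the middle (0.55) it falls over to the far end and stays there. To start it takes about 1 N at its top.
- lever_tip (a point): Top end of the isolator lever, on its centre line: a dark steel round grip 24 mm thick, 36 mm long, on a 12 mm steel rod; 84 mm from the pivot to this point. It starts about 124 mm above the bench and swings with the lever.
- lever_pivot (a point): The lever's pivot on top of the isolator, a fixed grey box 120 (x) x 75 (y) x 50 mm high: over the box's centre, 52 mm above the bench. Axes fixed to the box: z up, x the way the lever is to be pushed. Two steel cheeks beside the rod, 13 to 23 mm either side in y, stand 66 mm above the bench.
- index_pin (a joint): How far the index pin is drawn out, m. 0 = seated in the wheel's rim, 0.020 = against its stop, fully back. The pin tip sits 11 mm deep in its hole. A spring pulls it home: about 4 N when seated, 11 N fully back.
- pin_knob (a point): Mid straight part of the index pin's black knob, on its level axis, 80 mm above the bench. Straight part 24 mm thick, 34 mm long; outside it a flange 35 mm across, 7 mm thick, 17 to 24 mm from this point, for the fingers to bear on; inside it the fixed housing, 22 mm thick, on a 26 mm wide post. Free space under the knob. Axes: z up; the pin is pulled along -y, away from the wheel's centre.
- wheel_unit: The decorating wheel, fixed to the bench: a grey square base 170 mm wide with a round aluminium wheel head 220 mm across, top 94 mm above the bench, small seat holes round its rim. Origin on the bench under the wheel's centre; the index pin lies along its -y axis, the knob's point being 181 mm from the centre.
- vase: Bystander, loose: a white bisque vase, 140 tall, 110 across, standing loose in the middle of the wheel. Sizes in mm. Origin: centre of its underside.
- glaze_jar: Bystander, loose: a small brown lidded glaze jar, 55 tall, 52 across, on the bench near the index pin. Sizes in mm. Origin: centre of its underside.
- bowl: Bystander, loose: a brown clay bowl, 110 across, 50 high. Sizes in mm. Origin: centre of its underside.
- brush: Bystander, loose: a glaze brush, 180 long, lying on the bench. Sizes in mm. Origin: middle of its length.
- round_pot: Bystander, loose: a round white pot, 100 across, 78 high. Sizes in mm. Origin: centre of its underside.
- stilt: Bystander, loose: a white three-armed kiln stilt, 72 across, 10 high. Sizes in mm. Origin: centre of its underside.
- water_cup: Bystander, loose: a white plastic cup, 72 across, 85 high. Sizes in mm. Origin: centre of its underside.
Not all that is in view belongs to the job. What is shaped like the part that bears isolator_lever but blue or yellow is not meant.

How it is judged:
By the outcome, as a careful person would: the job done as asked, in the order asked, and still so for the second after the job is handed in, while the arm keeps its last pose, push and grip.
It also fails if it takes over 48 s, if anything falls off the work surface, if the arm or the gripper's body presses on something with over 40 N, if the wrist force passes 120 N, or if a joint passes its speed limit or range.

## Working session

There is one attempt and no reset: what is moved stays moved. The work goes in short steps, Python scripts to look and compute and a tool call to move; the robot and the scene stay as the last step left them, time stands still between calls to the robot, and variables do not carry over. Pictures are saved under pics/ and viewed, at most 10 in all, crops included, and the job is handed in when it is done.

Besides the shell and the picture viewer there is one more tool, called after ">>>" in YAML: its name, and indented under it one key for each argument. step_arm: Moves the arm, as the interface text tells. Its arguments: {"type":"object","properties":{"translation":{"type":"array","items":{"type":"array","items":{"type":"number"}}},"twist":{"type":"array","items":{"type":"array","items":{"type":"number"}}},"jaw":{"type":"array","items":{"type":"number"}}},"required":["translation","twist","jaw"]}

```bash
mkdir -p pics; cat > h.py <<'E'
import numpy as np, cv2
from station import status, imaging, workorder
def cloud(name,d):
    m=imaging.camera_model(name); v,u=np.mgrid[:384,:512]
    P=np.stack([(u-m['cx'])/m['fx']*d,(v-m['cy'])/m['fy']*d,d],-1)
    return (P-np.array(m['t']))@np.array(m['R'])
E
python3 - <<'E'
from h import *
s=status.sense(); print(s['eef_pos'],s['tool_rot'],s['time_s'])
ims=[]
for n in ['scene','side']:
    p,d=imaging.grab_frame(n); np.savez(n+'.npz',p=p,d=d,X=cloud(n,d))
    cv2.imwrite(f'pics/{n}.png',cv2.resize(p[...,::-1],(768,576)))
    m=imaging.camera_model(n); X=cloud(n,d)
    print(n,'cam at',-np.array(m['R']).T@np.array(m['t']))
    for q in ['isolator_lever','index_pin','wheel_unit','vase','glaze_jar','bowl','brush','round_pot','stilt','water_cup']:
        for r in imaging.outline_of(n,q)[:3]:
            g=r['region']&(d>0)
            if g.sum(): print(q,round(r['p'],2),r['extent'],np.median(X[g],0).round(3),X[g].min(0).round(3),X[g].max(0).round(3))
E
```

```text
[5.74766424e-01 7.77045355e-05 4.03854883e-01] [-6.84666088e-04  7.07106659e-01  7.07106428e-01 -4.51505994e-04] 0.0
scene cam at [ 1.31116587 -0.88028099  1.25747416]
isolator_lever 0.6 [237.7, 121.2, 10.9, 10.8] [0.227 0.262 0.114] [0.203 0.252 0.084] [0.24  0.275 0.133]
isolator_lever 0.44 [292.0, 117.6, 15.9, 14.2] [0.357 0.425 0.11 ] [ 0.24   0.406 -0.008] [0.374 0.575 0.132]
index_pin 0.7 [340.9, 172.8, 28.0, 24.9] [0.691 0.359 0.033] [ 0.614  0.281 -0.005] [0.754 0.444 0.057]
wheel_unit 0.65 [201.9, 190.2, 94.0, 53.0] [ 0.572 -0.052  0.094] [ 0.368 -0.192 -0.005] [0.654 0.174 0.146]
wheel_unit 0.3 [191.4, 303.4, 32.3, 34.7] [ 0.704 -0.427  0.069] [ 0.617 -0.466  0.001] [ 0.741 -0.369  0.085]
vase 0.88 [245.9, 162.1, 33.8, 44.0] [ 0.561 -0.015  0.19 ] [ 0.344 -0.047  0.002] [0.595 0.175 0.243]
glaze_jar 0.87 [221.6, 249.2, 16.2, 22.1] [ 0.584 -0.217  0.048] [ 0.521 -0.236 -0.005] [ 0.605 -0.149  0.065]
bowl 0.87 [340.9, 172.0, 29.5, 28.2] [0.694 0.359 0.033] [ 0.645  0.281 -0.004] [0.754 0.444 0.057]
bowl 0.62 [248.3, 163.4, 31.0, 41.6] [ 0.561 -0.015  0.19 ] [ 0.495 -0.047  0.
[... 842 characters left out ...]
1.4, 33.5, 32.4] [0.709 0.323 0.022] [ 0.649  0.259 -0.003] [0.773 0.391 0.054]
vase 0.77 [239.5, 151.8, 37.1, 44.2] [0.538 0.038 0.191] [ 0.486 -0.022  0.097] [0.592 0.065 0.239]
bowl 0.92 [173.6, 257.3, 35.1, 35.5] [0.709 0.321 0.022] [ 0.649  0.26  -0.002] [0.757 0.391 0.054]
brush 0.64 [185.8, 176.3, 16.2, 38.3] [0.779 0.023 0.018] [ 0.755 -0.094  0.004] [0.799 0.083 0.025]
round_pot 0.53 [223.2, 108.9, 12.8, 20.9] [ 0.703 -0.386  0.073] [ 0.599 -0.546 -0.004] [0.747 0.029 0.427]
stilt 0.49 [277.2, 116.0, 12.0, 16.1] [ 0.486 -0.453  0.005] [ 0.463 -0.496 -0.005] [ 0.51  -0.032  0.344]
water_cup 0.71 [198.9, 299.9, 29.9, 35.0] [0.606 0.458 0.05 ] [ 0.569  0.394 -0.005] [0.659 0.505 0.089]
```

View pics/scene.png

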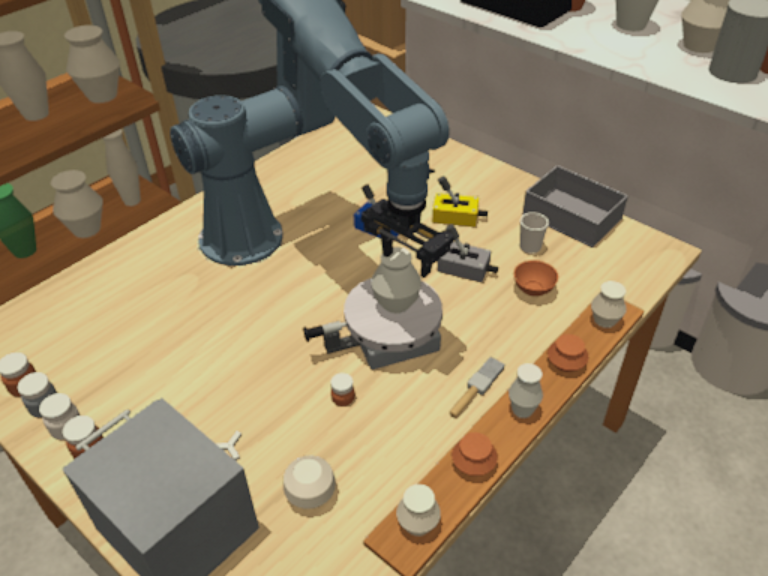

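View pics/side.png

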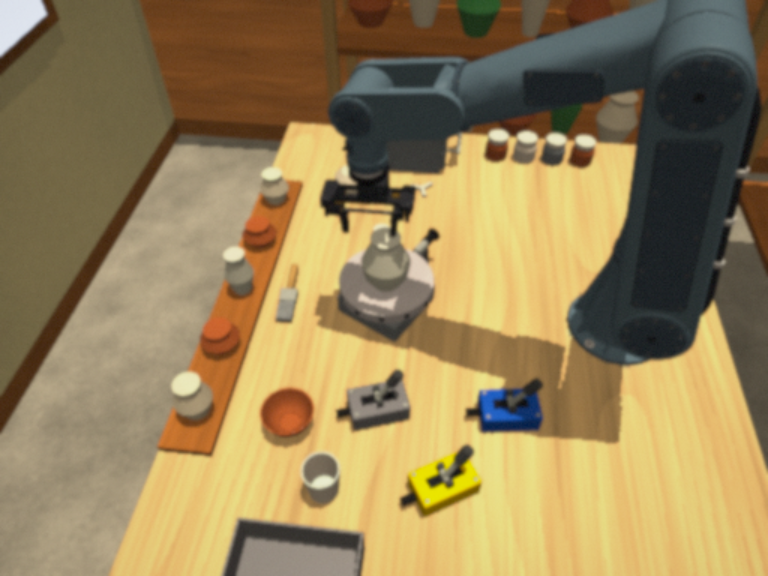

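The isolators in the side view (768x576) are grey at (378,402), blue at (510,408) and yellow at (445,482). The task says grey, so I choose that one; its lever tip is at (396,378). The pin knob is at (432,236) in side and (313,333) in scene, and the glaze jar is at (342,390) in scene. Next I'll measure these and check a crop.

```bash
python3 - <<'E'
from h import *
S=np.load('side.npz'); X=S['X']; p=S['p'].astype(int)
v,u=np.mgrid[:384,:512]
sat=p.max(-1)-p.min(-1)
m=(u>225)&(u<285)&(v>235)&(v<290)
t=m&(abs(X[...,2]-.05)<.006)&(sat<40)
r=cv2.minAreaRect(X[t][:,:2].astype(np.float32)*1000); print('box top',r,cv2.boxPoints(r).round())
h=m&(X[...,2]>.09)&(X[...,2]<.15); print('tip',h.sum(),X[h].mean(0),X[h].min(0),X[h].max(0))
for n in ['scene','side']:
    X=np.load(n+'.npz')['X']; p=np.load(n+'.npz')['p'].astype(int); sat=p.max(-1)-p.min(-1)
    w=(abs(X[...,2]-.094)<.004)&(np.hypot(X[...,0]-.55,X[...,1]-.01)<.16)
    P=X[w][:,:2].astype(np.float32); c,rad=cv2.minEnclosingCircle(P); print(n,'wheel enc',c,rad)
    # circle fit on hull
    H=cv2.convexHull(P)[:,0]; 
    r=np.hypot(*(P-np.array(c)).T); 
    from scipy.optimize import least_squares
    f=least_squares(lambda q:np.hypot(H[:,0]-q[0],H[:,1]-q[1])-.11,[.55,.01],loss='soft_l1',f_scale=.003); print(f.x,f.cost)
    c=f.x
    R=np.hypot(X[...,0]-c[0],X[...,1]-c[1]); k=(R>.12)&(R<.225)&(X[...,2]>.06)&(X[...,2]<.105)&(X[...,1]<-.05)&(X[...,0]<.56)
    Q=X[k]; print(k.sum(),Q.min(0),Q.max(0),R[k].max()); 
    far=R[k]>.16; print('knob',Q[far].mean(0),(Q[far].mean(0)[:2]-c)/np.linalg.norm(Q[far].mean(0)[:2]-c))
    b=(abs(X[...,2]-.094)<0)
a=cv2.resize(S['p'][225:295,215:295,::-1].copy(),(400,350)); b=cv2.resize(np.load('scene.npz')['p'][195:275,190:250,::-1].copy(),(300,400))
o=np.zeros((400,700,3),np.uint8); o[:350,:400]=a;o[:,400:]=b; cv2.imwrite('pics/c1.png',o)
E
```

```text
box top ((523.7827758789062, 290.08056640625), (116.9284896850586, 74.7521743774414), 20.062639236450195) [[456. 305.]
 [482. 235.]
 [592. 275.]
 [566. 345.]]
tip 101 [0.49042527 0.28085578 0.11524191] [0.4740981  0.26173327 0.09041964] [0.5070156  0.29049363 0.13222837]
scene wheel enc (0.5326917171478271, -0.01706971973180771) 0.1273999810218811
[ 0.54079742 -0.00516589] 0.00025210763735871404
228 [ 0.42730101 -0.19169921  0.0600317 ] [ 0.48922978 -0.1113837   0.10329143] 0.20312553870438013
knob [ 0.45491539 -0.16717837  0.08838852] [-0.46835926 -0.88353811]
side wheel enc (0.5313788652420044, -0.014574551954865456) 0.12589097023010254
[ 0.54134046 -0.00279352] 0.0001837189445615272
154 [ 0.43017428 -0.18981387  0.06116382] [ 0.48907835 -0.10619829  0.09937088] 0.20704737789739042
knob [ 0.44794565 -0.1636903   0.08682568] [-0.50201842 -0.86485693]
```

View pics/c1.png

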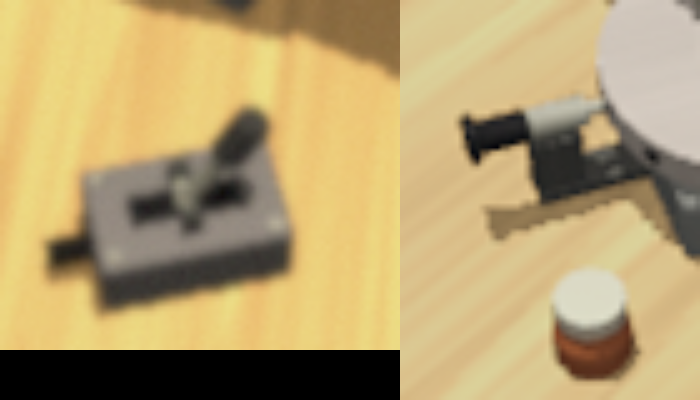

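The crop confirms the grey box, with its lever leaning to the robot side, and the black knob with its flange, clear of the jar. The box centre is about (0.524, 0.290) with +x at 20°, and the lever tip is near (0.483, 0.275), which matches the cloud. I'm moving behind the lever, above it.

>>> step_arm:
  translation:
    - [0,0,-0.05]
    - [0.261,-0.131,-0.05]
    - [0.261,-0.131,-0.05]
    - [0.261,-0.131,-0.05]
    - [0.261,-0.131,-0.05]
    - [0.261,-0.131,-0.05]
    - [0.261,-0.131,-0.05]
    - [0.261,-0.131,-0.05]
    - [0.261,-0.131,-0.05]
    - [0.261,-0.131,-0.05]
  twist:
    - [0,0,0]
    - [0,0,1.222]
    - [0,0,1.222]
    - [0,0,1.222]
    - [0,0,1.222]
    - [0,0,1.222]
    - [0,0,1.222]
    - [0,0,1.222]
    - [0,0,1.222]
    - [0,0,1.222]
  jaw: [1,1,1,1,1,1,1,1,1,1]

```text
time_s: 2.35
eef_pos: [0.4441, 0.2609, 0.4547]
tool_rot: [-0.0, 0.985, 0.175, -0.0]
ft_force: [0.8, -0.2, 1.1]
grip_width: 0.0005
grip_force: 0.0
```

```bash
python3 - <<'E'
from h import *
s=status.sense(); print(s['eef_pos'],s['tool_rot'],s['time_s'],s['joint_positions'])
p,d=imaging.grab_frame('wrist'); X=cloud('wrist',d); cv2.imwrite('pics/w1.png',p[...,::-1])
g=(X[...,2]>.085)&(X[...,2]<.14)&(abs(X[...,0]-.49)<.06)&(abs(X[...,1]-.28)<.06)
print('tip',g.sum(),X[g].mean(0) if g.sum() else '',X[g].min(0),X[g].max(0))
p,d=imaging.grab_frame('scene'); X=cloud('scene',d); np.savez('scene2.npz',p=p,d=d,X=X)
p,d=imaging.grab_frame('side'); X=cloud('side',d); np.savez('side2.npz',p=p,d=d,X=X)
E
```

```text
[0.44409387 0.26088441 0.45469913] [-1.10765763e-05  9.84587796e-01  1.74891028e-01 -1.19957775e-05] 2.35 [3.00379062e-01 5.27620386e-03 1.69541084e+00 2.51746923e-05
 1.44092666e+00 1.51958195e+00]
tip 956 [0.49193579 0.27719506 0.11619375] [0.47328655 0.26300274 0.08512459] [0.51040146 0.29078736 0.12784904]
```

View pics/w1.png

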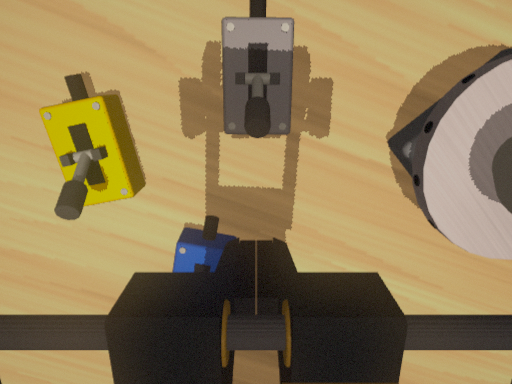

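The wrist view shows the grey isolator at (258,75) with its lever head at (257,115), in line with the closed fingers at column 257. Now I descend behind it and push.

>>> step_arm:
  translation:
    - [0,0,0.06]
    - [0,0,0.12]
    - [0,0,0.17]
    - [0,0,0.187]
    - [0,0,0.187]
    - [0.015,0,0.187]
    - [0.025,0,0.187]
    - [0.035,0,0.187]
    - [0.045,0,0.187]
    - [0.055,0,0.187]
    - [0.065,0,0.187]
    - [0.075,0,0.187]
    - [0.085,0,0.187]
    - [0.09,0,0.187]
    - [0.09,0,0.187]
    - [0.09,0,0.187]
  twist:
    - [0,0,0]
    - [0,0,0]
    - [0,0,0]
    - [0,0,0]
    - [0,0,0]
    - [0,0,0]
    - [0,0,0]
    - [0,0,0]
    - [0,0,0]
    - [0,0,0]
    - [0,0,0]
    - [0,0,0]
    - [0,0,0]
    - [0,0,0]
    - [0,0,0]
    - [0,0,0]
  jaw: [1,1,1,1,1,1,1,1,1,1,1,1,1,1,1,1]

```text
time_s: 4.5
eef_pos: [0.5284, 0.2918, 0.2676]
tool_rot: [0.0, 0.985, 0.174, -0.0]
ft_force: [-0.1, 0.1, -0.4]
grip_width: 0.0003
grip_force: 0.0
```

>>> step_arm:
  translation:
    - [-0.03,0,0]
    - [-0.05,0,-0.05]
    - [-0.06,0,-0.11]
    - [-0.06,0,-0.17]
    - [-0.06,0,-0.2]
    - [-0.06,0,-0.2]
    - [-0.06,0,-0.2]
  twist:
    - [0,0,0]
    - [0,0,0]
    - [0,0,0]
    - [0,0,0]
    - [0,0,0]
    - [0,0,0]
    - [0,0,0]
  jaw: [1,1,1,1,1,1,1]

```text
time_s: 5.38
eef_pos: [0.4717, 0.2711, 0.4662]
tool_rot: [0.0, 0.985, 0.174, -0.001]
ft_force: [0.2, -0.6, -0.3]
grip_width: 0.0004
grip_force: 0.0
```

```bash
python3 - <<'E'
from h import *
s=status.sense(); print(s['eef_pos'],s['tool_rot'])
for n in ['wrist','side']:
    p,d=imaging.grab_frame(n); X=cloud(n,d)
    if n=='side': np.savez('side2.npz',p=p,d=d,X=X)
    Y=X-np.array([.524,.290,0]); a=Y@[.94,.342,0]; b=Y@[-.342,.94,0]
    g=(abs(a)<.075)&(abs(b)<.035)&(X[...,2]>.085)&(X[...,2]<.15)
    print(n,'lever top a-range',g.sum(),a[g].min(),a[g].max(),X[g][:,2].max())
p,d=imaging.grab_frame('scene'); X=cloud('scene',d); np.savez('scene2.npz',p=p,d=d,X=X)
for n in ['scene','side']:
    f=np.load(n+'2.npz'); X=f['X']; p=f['p'].astype(int)
    R=np.hypot(X[...,0]-.541,X[...,1]+.004)
    k=(R>.155)&(R<.215)&(X[...,2]>.06)&(X[...,2]<.105)&(abs(X[...,0]-.45)<.06)&(abs(X[...,1]+.165)<.06)&(p.max(-1)<75)
    Q=X[k]; c=Q[:,:2].mean(0); w,V=np.linalg.eigh(np.cov(Q[:,:2].T)); 
    print(n,'knob',k.sum(),c,'axis',V[:,1],'R',R[k].min(),R[k].max(),Q.min(0),Q.max(0))
    # wheel rim rotation-free: circle fit by inliers
    w=(abs(X[...,2]-.094)<.003)&(np.hypot(X[...,0]-.545,X[...,1]-.0)<.118)
    H=cv2.convexHull(X[w][:,:2].astype(np.float32))[:,0]
    from scipy.optimize import least_squares
    print('wheel',least_squares(lambda q:np.hypot(H[:,0]-q[0],H[:,1]-q[1])-.11,[.54,0],loss='soft_l1',f_scale=.002).x)
E
```

```text
[0.47174683 0.27113233 0.46618674] [ 1.31780393e-04  9.84829051e-01  1.73524238e-01 -1.03028550e-03]
wrist lever top a-range 954 0.012596893945106666 0.05129775688545795 0.1277990266590518
side lever top a-range 99 0.00957482975291041 0.049913205350250504 0.13000111917745275
scene knob 83 [ 0.45946178 -0.1651649 ] axis [0.45249656 0.89176615] R 0.15544493422062008 0.20332377577409827 [ 0.44457371 -0.1866799   0.06064285] [ 0.47627006 -0.14226429  0.10148768]
wheel [ 0.54138223 -0.00303717]
side knob 8 [ 0.43816364 -0.17060487] axis [-0.84273549  0.53832787] R 0.1911011345474526 0.19897841732210902 [ 0.4343619  -0.1745066   0.07878804] [ 0.44172924 -0.16729409  0.09408787]
wheel [ 0.54085585 -0.00205014]
```

The lever is over: its top now spans +10 to +51 mm along the box's x, so it's off. Next I go outward of the knob with open jaws and look from close by.

>>> step_arm:
  translation:
    - [-0.025,0.05,0]
    - [-0.055,0.11,0]
    - [-0.08,0.165,0]
    - [-0.105,0.22,0]
    - [-0.13,0.275,0]
    - [-0.16,0.33,0]
    - [-0.185,0.385,0]
    - [-0.215,0.448,0.01]
    - [-0.215,0.448,0.046]
    - [-0.215,0.448,0.046]
    - [-0.215,0.448,0.046]
    - [-0.215,0.448,0.046]
  twist:
    - [0,0,-0.1]
    - [0,0,-0.2]
    - [0,0,-0.3]
    - [0,0,-0.4]
    - [0,0,-0.5]
    - [0,0,-0.6]
    - [0,0,-0.733]
    - [0,0,-0.733]
    - [0,0,-0.733]
    - [0,0,-0.733]
    - [0,0,-0.733]
    - [0,0,-0.733]
  jaw: [0.3,0.3,0.3,0.3,0.3,0.3,0.3,0.3,0.3,0.3,0.3,0.3]

```text
time_s: 7.02
eef_pos: [0.4238, -0.2225, 0.4231]
tool_rot: [0.001, 0.857, 0.516, 0.0]
ft_force: [-0.2, 0.5, 0.2]
grip_width: 0.0618
grip_force: 0.0
```

```bash
python3 - <<'E'
from h import *
s=status.sense(); print(s['eef_pos'],s['tool_rot'],s['grip_width'])
p,d=imaging.grab_frame('wrist'); X=cloud('wrist',d); np.savez('w2.npz',p=p,X=X,d=d)
cv2.imwrite('pics/w2.png',p[...,::-1])
from scipy.spatial.transform import Rotation as Ro
q=s['tool_rot']; M=Ro.from_quat([q[1],q[2],q[3],q[0]]).as_matrix(); print(M.round(3))
T=(X-np.array(s['eef_pos']))@M
g=(X[...,2]>.062)&(X[...,2]<.104)&(p.max(-1)<80)&(T[...,0]>.02)&(T[...,0]<.13)&(abs(T[...,1])<.04)
print(g.sum(),T[g].min(0),T[g].max(0),X[g].max(0))
for a in np.arange(.02,.13,.005):
    h=(X[...,2]>.06)&(X[...,2]<.104)&(T[...,0]>a)&(T[...,0]<a+.005)&(abs(T[...,1])<.04)
    if h.sum()>3: print(a.round(3),h.sum(),'y',np.percentile(T[h][:,1],[2,98]).round(4),'z',X[h][:,2].max().round(4))
E
```

```text
[ 0.42380488 -0.22254857  0.42309494] [9.86225363e-04 8.56836323e-01 5.15587449e-01 3.54052961e-04] 0.06177747781365052
[[ 0.468  0.884  0.002]
 [ 0.884 -0.468 -0.001]
 [-0.     0.002 -1.   ]]
1668 [ 0.04416807 -0.02049743  0.32520405] [0.12783321 0.0137693  0.35742938] [ 0.49049048 -0.10595097  0.09786147]
0.04 19 y [-0.0181  0.012 ] z 0.0949
0.045 217 y [-0.02    0.0137] z 0.0974
0.05 197 y [-0.0187  0.0112] z 0.0979
0.055 148 y [-0.0148  0.008 ] z 0.0916
0.06 152 y [-0.0147  0.008 ] z 0.0918
0.065 155 y [-0.0146  0.0079] z 0.0917
0.07 159 y [-0.0146  0.0087] z 0.092
0.075 162 y [-0.0145  0.0088] z 0.092
0.08 160 y [-0.0144  0.0088] z 0.0914
0.085 144 y [-0.0142  0.009 ] z 0.0912
0.09 168 y [-0.0148  0.0099] z 0.0909
0.095 169 y [-0.0148  0.0099] z 0.091
0.1 179 y [-0.0147  0.0098] z 0.091
0.105 174 y [-0.0147  0.0097] z 0.0908
0.11 178 y [-0.0146  0.0097] z 0.0908
0.115 184 y [-0.0145  0.0097] z 0.0911
0.12 170 y [-0.013   0.0084] z 0.0912
0.125 82 y [-0.012   0.0069] z 0.0901
```

View pics/w2.png

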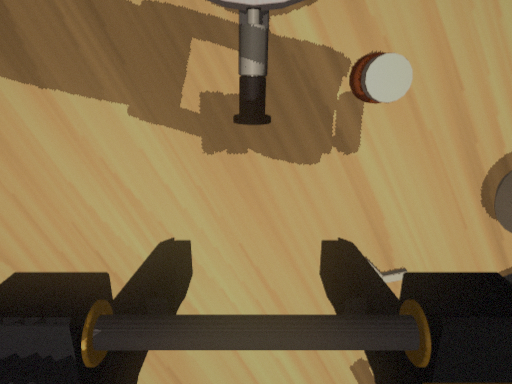

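The knob stands at (252,95) with its flange at (252,119); the jar at (385,77) is well clear of the fingers. The axis is aligned. I'll put the pads just inside the flange at tool x +63 mm, y −3 mm, down 196 mm.

>>> step_arm:
  translation:
    - [0.04,-0.003,0.03]
    - [0.063,-0.003,0.08]
    - [0.063,-0.003,0.13]
    - [0.063,-0.003,0.17]
    - [0.063,-0.003,0.196]
    - [0.063,-0.003,0.196]
    - [0.063,-0.003,0.196]
    - [0.063,-0.003,0.196]
    - [0.063,-0.003,0.196]
    - [0.063,-0.003,0.196]
    - [0.063,-0.003,0.196]
    - [0.063,-0.003,0.196]
  twist:
    - [0,0,0]
    - [0,0,0]
    - [0,0,0]
    - [0,0,0]
    - [0,0,0]
    - [0,0,0]
    - [0,0,0]
    - [0,0,0]
    - [0,0,0]
    - [0,0,0]
    - [0,0,0]
    - [0,0,0]
  jaw: [0.3,0.3,0.3,0.3,0.3,0.3,1,1,1,1,1,1]

```text
time_s: 8.57
eef_pos: [0.4504, -0.1664, 0.2262]
tool_rot: [0.0, 0.857, 0.515, 0.0]
ft_force: [-1.1, 0.1, 5.9]
grip_width: 0.0228
grip_force: 29.0
```

>>> step_arm:
  translation:
    - [-0.004,0,0]
    - [-0.008,0,0]
    - [-0.012,0,0]
    - [-0.016,0,0]
    - [-0.019,0,0]
    - [-0.021,0,0]
    - [-0.021,0,0]
    - [-0.021,0,0]
  twist:
    - [0,0,0]
    - [0,0,0]
    - [0,0,0]
    - [0,0,0]
    - [0,0,0]
    - [0,0,0]
    - [0,0,0]
    - [0,0,0]
  jaw: [1,1,1,1,1,1,1,1]

```text
time_s: 9.57
eef_pos: [0.441, -0.1835, 0.2262]
tool_rot: [-0.001, 0.857, 0.515, 0.001]
ft_force: [3.4, 10.0, 6.4]
grip_width: 0.0225
grip_force: 28.9
```

>>> step_arm:
  translation:
    - [-0.001,0,0]
    - [-0.002,0,0]
    - [-0.003,0,0]
    - [-0.003,0,0]
    - [-0.003,0,0]
  twist:
    - [0,0,0]
    - [0,0,0]
    - [0,0,0]
    - [0,0,0]
    - [0,0,0]
  jaw: [1,1,1,1,1]

```text
time_s: 10.2
eef_pos: [0.4401, -0.185, 0.2261]
tool_rot: [-0.001, 0.857, 0.515, 0.003]
ft_force: [8.1, 17.2, 7.7]
grip_width: 0.0223
grip_force: 28.9
```

The axial force is 19 N, well above the spring's 11 N, so the pin is on its stop. I'll check the scene once.

```bash
python3 - <<'E'
from h import *
for n in ['side','scene']:
    p,d=imaging.grab_frame(n); X=cloud(n,d)
    a=(X-np.array([.524,.290,0]))@[.94,.342,0]; b=(X-np.array([.524,.290,0]))@[-.342,.94,0]
    g=(abs(a)<.075)&(abs(b)<.035)&(X[...,2]>.085)&(X[...,2]<.15); print(n,'lever',g.sum(),a[g].min() if g.any() else '',a[g].max() if g.any() else '')
    cv2.imwrite(f'pics/end_{n}.png',cv2.resize(p[100:310,150:390,::-1],(640,560)))
s=status.sense(); print(s['time_s'],s['ft_force'],s['eef_pos'],s['grip_force'])
E
```

```text
side lever 92 0.01478367469176961 0.05005472548330886
scene lever 70 0.015115987899420591 0.04962969357198537
10.3 [ 8.02448357 17.33018105  7.23518928] [ 0.44009    -0.18499705  0.22613266] 28.869636431336403
```

View pics/end_scene.png

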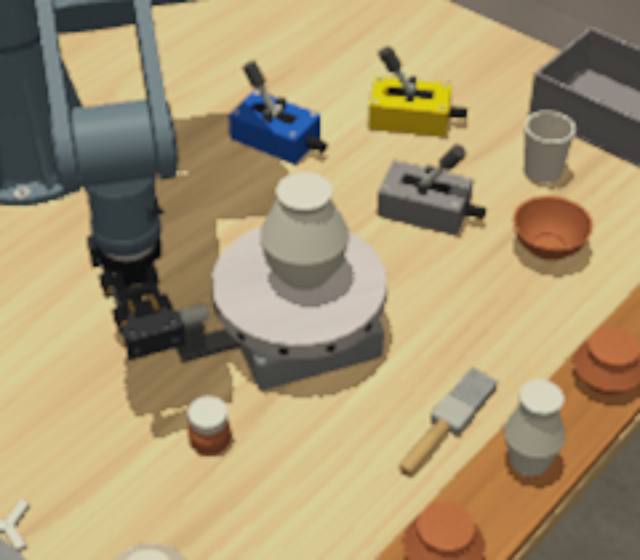

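The picture shows the grey lever at (452,157) leaning away, with blue and yellow still on. The vase and jar are in place, and the gripper is on the knob at (150,330). Everything holds steady, so I'm handing it in.

```bash
python3 -c "
from station import workorder
print(workorder.finish_job())"
```

```text
the job is handed in; nothing more can be done
None
```

The job is handed in: I switched the grey isolator off first, then pulled the index pin back to its stop, where the fingers still hold it; nothing loose looked disturbed in the last camera check, and no verdict was returned.

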